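# Press the flower pin holder into its foam-lined case

### The job

Lift the pin holder out of the white rinsing tray and set it down free on the bare table, so that you can take it again by its two short ends. Then press it into the blue foam cutout of the wooden case until it sits fully home and level on the bottom of the cutout, and let go. Do not disturb the two glass vases.

Things in the scene. Friction and masses are not known exactly. Their poses are not given: they have to be found in the camera images.
- pin_holder: Flower pin holder: dark grey cast block 50 (x) x 64 (y) x 18 (z) mm topped by upright brass pins, inset 5 mm from the edges, tips 30 mm above the underside. About 0.35 kg, loose. Origin: centre of underside; z up. Both ways round are alike. In the tray only its 50 mm width (x) can be gripped: the tray walls stand close to its short ends (y = +-32 mm).
- tray: White rinsing tray, fixed, 170 (x) x 82 (y) x 32 (z) mm outside, walls and floor 5 mm thick, open above. Origin: centre of the underside; z up. The pin holder stands on its floor, 5 mm above the table, its length across the tray (along y), with free room before and behind it along x.
- case: Wooden case without lid, fixed, 76 (x) x 180 (y) mm outside, walls 4 mm thick and 50 mm high, brass corner plates, lined with blue foam up to 28 mm above the table. Origin: centre of the underside; z up. In the middle of the foam is a cutout for the pin holder. The long walls leave no room for fingers gripping the pin holder across its width.
- case_seat (a point): Centre of the cutout's bottom (a yellow foam layer), 10 mm above the table (the foam's top is 18 mm higher); axes as the case. The pin holder's origin comes here, its length along y, either way round. The cutout is 67 mm long; at both ends a finger well 36 mm wide (x), 42 mm long (y), as deep as the cutout, takes the fingers holding the short ends.
- vase_a: Green glass bud vase, 48 mm across, 150 mm high, loose. Origin: centre of the foot; z up.
- vase_b: Green glass bud vase, 46 mm across, 144 mm high, loose. Origin: centre of the foot; z up.
- case_mouth (a point): Centre of the cutout's mouth, level with the foam's top, 28 mm above the table. The cutout's long sides are springy foam pads, 47 mm apart below, widening to 53 mm at the mouth: the block stops some 13 mm above the bottom and needs a steady push of about 8 to 12 N to go down; the pads then hold it, its block's top level with this point.
Not all that is in view belongs to the job. What is shaped like the pin_holder but purple is not meant.

How it is judged (in metres and radians):
On the way:
1. the pin holder stands level on the bare table, out of the tray and let go (height (world z) of pin_holder below 0.003 m and angle between pin_holder's own z axis and vertical below 0.06 rad and contact force between the fingers and pin_holder below 0.1 N and linear speed of pin_holder below 0.02 m/s), for 0.2 s.
At the end, for the whole second after the job is handed in: The pin holder rests in the foam cutout of the case, pins up: its underside at most 2.5 mm above the bottom of the cutout, centred within 4 mm, its length along the cutout within 0.08 rad, level within 0.05 rad, at rest (z of pin_holder in the frame of case_seat below 0.0025 m and horizontal distance between pin_holder and case_seat below 0.004 m and angle between the y axis of pin_holder and the y axis of case, either way round below 0.08 rad and angle between pin_holder's own z axis and vertical below 0.05 rad and linear speed of pin_holder below 0.01 m/s); the robot touches nothing.
It fails at once if a glass vase is shoved more than 30 mm or knocked over (distance of any of vase_a, vase_b from where it was at the start of the episode above 0.03 m or angle between any of vase_a, vase_b's own z axis and vertical above 0.5 rad).
It also fails if it takes over 58 s, if anything falls off the work surface, if the arm or the gripper's body presses on something with over 40 N, if the wrist force passes 120 N, or if a joint passes its speed limit or range.

### The arm

A 6-joint arm with a two-finger parallel gripper is mounted at the origin on the work surface; the furniture and walls round the work are solid. World frame = base frame: x ahead of the robot, y to its left, z up, the work surface at z = 0. Lengths are in m, angles in degrees, forces in N, time in s.
With the tool pointing down it reaches from about 0.25 to 0.725 m from the base axis. Payload 9.7 kg.
Tool frame: the origin (TCP) lies midway between the tips of the shut fingers; the grasp point (between the pads) lies 19 mm behind it; z points along the fingers, y is the line along which they close (so a half turn about z gives the same grasp; the last joint's range is limited). The gripper opens to 85 mm and grips with 20 to 120 N. Pads are 22 mm wide; open, the fingers measure 114 mm over their backs; the gripper's body (76 mm by 85 mm) begins 54 mm behind the grasp point. The pads swing forward as they close: fully open they stand 13 mm farther back than shut.
Start: joints at [71.219, 4.979, 10.078, 95.1, 0, 90], TCP at [0.177, 0.521, 0.194] pointing down, gripper open.
Joint ranges: [-179.16, 179.16], [-48.56, 103.87], [-65.8, 70.77], [-126.05, 130.52], [-82.76, 87.17], [-180, 180]. Speed limits (degrees/s): [127.2, 127.2, 147.25, 180, 180, 180].

### API

Orientations are given as [roll, pitch, yaw] about the fixed x, y, z axes, in that order (R = Rz(yaw) Ry(pitch) Rx(roll)).
In Python, from workcell import bot gives the robot as it stands.
- The arm moves only by the shell command python3 -m crank 'ROWS' [FORCE]. ROWS is JSON, a list of rows, each an object with "gripper": the finger opening in mm, from 0 to 85.4; "travel": the shift along the tool's x, y, z in mm, a list of three; "twist": the turn, a rotation vector about the tool's x, y, z in rad, a list of three. In form: [{"gripper": gripper, "travel": [tx, ty, tz], "twist": [rx, ry, rz]}, ...]. A call has 1 to 12 rows; each row shifts and turns the commanded pose from where the row before left it, along the tool's axes as they then stand; what a row does not reach is not made up. A row lasts 1/8 s, in which the tool goes at most 62.5 mm and 10.7 degrees, less where a joint would pass 70% of its speed; a pose out of reach is approached as far as the arm can. A call is refused whole if a number of a shift passes 62.5 or a number of a turn 0.188, either way. A call with a gripper value outside its range is refused whole. The fingers move at their own pace and stop on an object; FORCE is the grip in N (left out, the last holds). Time passes only in rows, so rows that do not move let the fingers close. It gives the time, the measured TCP pose, the force, the opening and the grip force at its end, in the units of the state.
- bot.get_obs(): the state, without advancing time (a new reading comes with each control period).
- bot.camera(name): name is "side" or "top" or "wrist"; returns the picture (480x640x3 uint8, red, green, blue); there is no depth.
- bot.calibration(name): a dict with "vfov" (degrees; the focal length in pixels is half the picture's height over the tangent of half this angle, whatever the lens; pixels are square), "cx", "cy" (the principal point, pixels), "camera_from_world" (4x4, takes a point from world to camera coordinates). Camera axes: x right, y down, z forward; pixel columns grow to the right and rows downward; lengths in m; the calibration is good to about 2 mm. A picture is of the moment at which its call begins: read the wrist's pose just before it. calibration takes no time and is no camera call; for the wrist camera it gives the pose at the moment of the call.
- bot.job_done(): hands the job in; it is judged then, once.
The state is a dict: "time": time; "q": joint angles; "qd": joint speeds; "joint_efforts": joint torques, N m; "ee_pos": TCP position; "tcp_rot": TCP orientation; "wrist_force": force on the tool from outside, world axes, zero at the start; "torque": the same for the moment, N m; "opening": finger opening in m; "grasp_force": force on a finger pad.
Only numpy, scipy, OpenCV 4.12 (cv2) and the standard library are available. Lean on these libraries where they do the work, as an engineer would, in place of code of your own. Each camera call takes 0.05 s, during which the arm holds its last target. There are 200 camera calls.

## Working session

There is one attempt and no reset: what is moved stays moved. The work goes in short steps, Python scripts to look and compute and a shell command to move; the robot and the scene stay as the last step left them, time stands still between calls to the robot, and variables do not carry over. Pictures are saved under pics/ and viewed, at most 10 in all, crops included, and the job is handed in when it is done.

```bash
mkdir -p pics
cat > h.py <<'E'
import numpy as np, cv2
from workcell import bot
def snap(n,f):
    c=bot.calibration(n); im=bot.camera(n); cv2.imwrite(f'pics/{f}.png',im[:,:,::-1]); 
    np.savez(f'pics/{f}.npz',im=im,T=np.array(c['camera_from_world']),v=c['vfov'],cx=c['cx'],cy=c['cy']); return im,c
def load(f):
    d=np.load(f'pics/{f}.npz'); return d['im'],dict(vfov=float(d['v']),cx=float(d['cx']),cy=float(d['cy']),camera_from_world=d['T'])
def ray(c,uv,z):
    f=240/np.tan(np.radians(c['vfov'])/2); T=np.array(c['camera_from_world']); R,t=T[:3,:3],T[:3,3]
    uv=np.atleast_2d(uv).astype(float); d=np.c_[(uv[:,0]-c['cx'])/f,(uv[:,1]-c['cy'])/f,np.ones(len(uv))]@R
    o=-R.T@t; return o+d*((z-o[2])/d[:,2])[:,None]
E
python3 - <<'E'
from h import *
im,c=snap('top','top0'); im2,c2=snap('side','side0')
print(c,c2); o=bot.get_obs(); print(o)
cv2.imwrite('pics/both.png',cv2.resize(np.vstack([im,im2])[:,:,::-1],(400,600)) )
E
```

```text
{'vfov': 43.404978648810285, 'cx': 319.9564045011432, 'cy': 231.75034626678578, 'camera_from_world': array([[ 0.00382683, -0.99998021,  0.00499352, -0.01301632],
       [-0.99403343, -0.00434832, -0.10898911,  0.53248938],
       [ 0.10900866, -0.00454665, -0.9940304 ,  1.38165018],
       [ 0.        ,  0.        ,  0.        ,  1.        ]])} {'vfov': 45.26589259642753, 'cx': 324.16755433934776, 'cy': 236.60714875896147, 'camera_from_world': array([[ 0.95727511, -0.28894236,  0.01169128, -0.51128955],
       [-0.21638448, -0.74253723, -0.63388975,  0.15545585],
       [ 0.19183881,  0.60427707, -0.77333505,  1.27358444],
       [ 0.        ,  0.        ,  0.        ,  1.        ]])}
{'time': 0.1, 'q': array([7.12165338e+01, 5.00943355e+00, 1.00383617e+01, 9.50987361e+01,
       1.98419027e-03, 8.99987395e+01]), 'qd': array([-0.04428101, -0.12473327,  0.07548979,  0.04324014, -0.0670522 ,
        0.02537378]), 'joint_efforts': array([ 1.76271576e-03, -5.21562231e+01,  4.65653551e+01,  1.60068262e-02,
        4.99179066e-05, -2.89065019e-05]), 'ee_pos': array([0.17700598, 0.52047851, 0.19383407]), 'tcp_rot': array([-1.79930192e+02, -1.98572457e-03,  1.61217792e+02]), 'wrist_force': array([ 0.23152645,  0.06115505, -0.48679197]), 'torque': array([-0.03951307, -0.03086559,  0.03452784]), 'grasp_force': 0.0, 'opening': 0.08554366822764435}
```

View pics/top0.png

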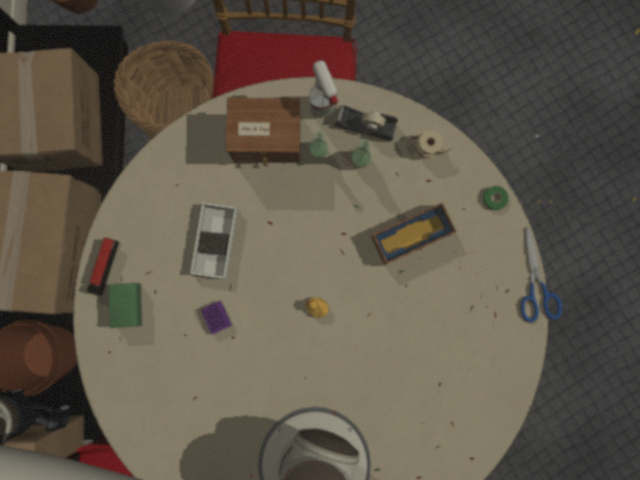

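View pics/side0.png

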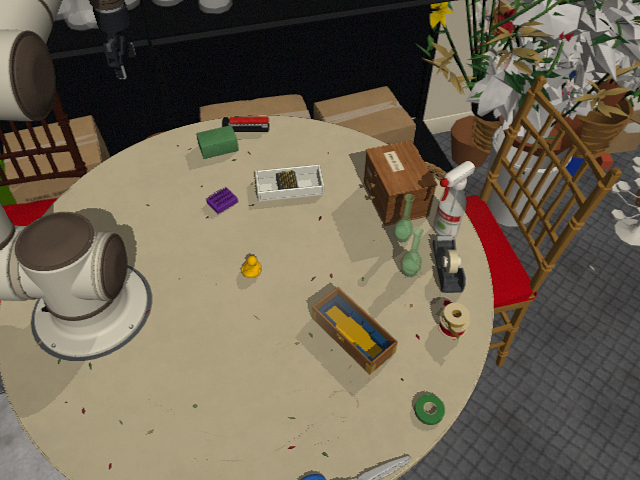

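The top view shows the tray at about (213,241) with the dark pin holder at (213,243). The case is at (414,235), the vases at (318,148) and (361,155), and the purple decoy at (216,317). The side view agrees, with the tray at (289,182), the case at (353,330) and the vases at (404,225) and (412,260).

Run:
```python
from h import *
def rect(name,fn,box,z,kind,sub=None):
    im,c=load(fn); x0,y0,x1,y1=box
    hsv=cv2.cvtColor(im,cv2.COLOR_RGB2HSV); H,S,V=[hsv[...,i].astype(int) for i in range(3)]
    m={'white':(S<38)&(V>np.percentile(V[y0:y1,x0:x1],60)),'yellow':(H>15)&(H<30)&(S>150)&(V>90),'dark':(V<75),
       'blue':(H>95)&(H<125)&(S>90)}[kind]
    k=np.zeros_like(m); k[y0:y1,x0:x1]=m[y0:y1,x0:x1]; k=k.astype(np.uint8)
    cs,_=cv2.findContours(k,0,2)
    ct=np.vstack([q for q in cs if cv2.contourArea(q)>15])[:,0] 
    P=ray(c,ct,z)[:,:2]; r=cv2.minAreaRect((P*1000).astype(np.float32))
    vis=im.copy(); vis[k>0]=(255,0,255); cv2.imwrite(f'pics/m_{name}.png',cv2.resize(vis[y0:y1,x0:x1,::-1],None,fx=3,fy=3))
    print(name,np.round(r[0],1),np.round(r[1],1),round(r[2],1), 'px',np.round(cv2.minAreaRect(ct)[0]))
rect('tray_top','top0',(183,198,243,285),.032,'white')
rect('tray_side','side0',(248,158,330,206),.02,'white')
rect('pin_top','top0',(196,225,232,262),.025,'dark')
rect('yel_top','top0',(365,198,465,270),.010,'yellow')
rect('yel_side','side0',(305,280,405,378),.010,'yellow')
rect('blue_top','top0',(365,198,465,270),.028,'blue')
rect('blue_side','side0',(305,280,405,378),.028,'blue')
im,c=load('top0')
print('base of vases', ray(c,[[318,148],[361,155]],.1)); im,c=load('side0'); print(ray(c,[[403,240],[411,272]],.0))
L=[cv2.imread(f'pics/m_{n}.png') for n in ['tray_top','pin_top','yel_top','yel_side','blue_top','blue_side']]
L=[cv2.resize(l,(260,260)) for l in L]; cv2.imwrite('pics/mm.png',np.vstack([np.hstack(L[:3]),np.hstack(L[3:])]))
```

```text
tray_top [512.4 236.4] [ 83.7 168.2] 81.9 px [214. 240.]
tray_side [511.6 243.3] [ 93.8 171.2] 81.8 px [289. 180.]
pin_top [505.1 239.5] [66.  50.9] 83.1 px [213. 243.]
yel_top [ 525.8 -219.2] [ 39.2 116.5] 26.7 px [408. 236.]
yel_side [ 528.  -238.5] [ 56.2 170.7] 19.9 px [354. 337.]
blue_top [ 528.8 -165.1] [ 6.4 40. ] 24.2 px [386. 234.]
blue_side [ 540.8 -244.3] [ 57.9 119.7] 24.0 px [362. 334.]
base of vases [[ 0.71478932 -0.00536875  0.1       ]
 [ 0.69916765 -0.10233709  0.1       ]]
[[ 0.73065033 -0.01471442  0.        ]
 [ 0.71280847 -0.10965815  0.        ]]
```

View pics/mm.png

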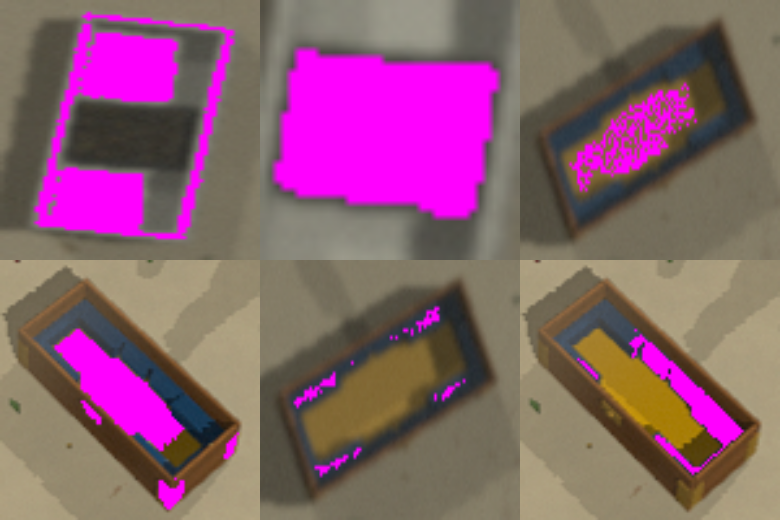

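The tray, pin and case masks lie on the right objects, though the case's yellow mask is patchy, so I'll refine the case later with the wrist camera. The pin holder is at about (505,240) mm with its x axis at about -7.5°.

```bash
cat >> h.py <<'E'
from scipy.spatial.transform import Rotation as Ro
def pose():
    o=bot.get_obs(); return np.array(o['ee_pos']),Ro.from_euler('xyz',o['tcp_rot'],degrees=True),o
def plan(p,yaw,n):
    """rows from the present pose to TCP p (m), tool straight down at yaw (deg), in n rows"""
    p0,R0,o=pose(); R1=Ro.from_euler('xyz',[180,0,yaw],degrees=True)
    w=(R0.inv()*R1).as_rotvec(); p=np.array(p); a=R0
    print('t',round(o['time'],2),'from',np.round(p0,4),np.round(o['tcp_rot'],2),'tot twist',np.round(w,3))
    for k in range(n):
        print(np.round(a.inv().apply((p-p0)/n)*1000,1).tolist(),np.round(w/n,3).tolist()); a=a*Ro.from_rotvec(w/n)
E
python3 - <<'E'
from h import *
plan([.505,.240,.19],82.5,9)
im,c=snap('wrist','w0'); print(c['vfov'],np.linalg.inv(c['camera_from_world'])[:3,3])
E
```

```text
t 0.1 from [0.177  0.5205 0.1938] [-179.93   -0.    161.22] tot twist [-1.000e-03  1.000e-03  1.374e+00]
[-44.5, -17.8, 0.4] [-0.0, 0.0, 0.153]
[-46.7, -10.8, 0.4] [-0.0, 0.0, 0.153]
[-47.8, -3.6, 0.4] [-0.0, 0.0, 0.153]
[-47.8, 3.8, 0.4] [-0.0, 0.0, 0.153]
[-46.7, 11.0, 0.4] [-0.0, 0.0, 0.153]
[-44.5, 17.9, 0.4] [-0.0, 0.0, 0.153]
[-41.2, 24.5, 0.4] [-0.0, 0.0, 0.153]
[-37.0, 30.5, 0.4] [-0.0, 0.0, 0.153]
[-31.9, 35.8, 0.4] [-0.0, 0.0, 0.153]
62.96593049635042 [0.10388014 0.54563541 0.37327359]
```

```bash
python3 -m crank '[{"gripper":85,"travel":[-44.5,-17.8,0.4],"twist":[0,0,0.153]},{"gripper":85,"travel":[-46.7,-10.8,0.4],"twist":[0,0,0.153]},{"gripper":85,"travel":[-47.8,-3.6,0.4],"twist":[0,0,0.153]},{"gripper":85,"travel":[-47.8,3.8,0.4],"twist":[0,0,0.153]},{"gripper":85,"travel":[-46.7,11,0.4],"twist":[0,0,0.153]},{"gripper":85,"travel":[-44.5,17.9,0.4],"twist":[0,0,0.153]},{"gripper":85,"travel":[-41.2,24.5,0.4],"twist":[0,0,0.153]},{"gripper":85,"travel":[-37,30.5,0.4],"twist":[0,0,0.153]},{"gripper":85,"travel":[-31.9,35.8,0.4],"twist":[0,0,0.153]},{"gripper":85,"travel":[0,0,0],"twist":[0,0,0]}]' 40
python3 - <<'E'
from h import *
snap('wrist','w1'); plan([.505,.240,.19],82.5,1)
E
```

```text
time: 1.4
ee_pos: [0.5063, 0.2376, 0.19]
tcp_rot: [-180.0, 0.1, 82.0]
wrist_force: [-1.2, 0.3, 0.3]
opening: 0.0849
grasp_force: 0.0
t 1.45 from [0.5053 0.2387 0.1902] [-1.7994e+02  3.0000e-02  8.2210e+01] tot twist [-0.001  0.001 -0.005]
[1.2, -0.4, 0.2] [-0.001, 0.001, -0.005]
```

View pics/w1.png

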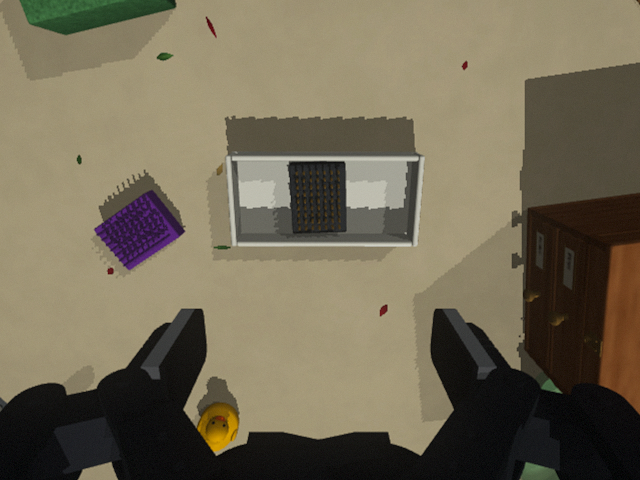

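The wrist view shows the pin holder at about (318,197), spanning x 290–347 and y 161–233, inside the tray spanning (229,155)–(423,246). The fingers are spread symmetrically about x≈318.

```bash
cat >> h.py <<'E'
def blob(f,box,z,kind):
    im,c=load(f); x0,y0,x1,y1=box; hsv=cv2.cvtColor(im,cv2.COLOR_RGB2HSV); H,S,V=[hsv[...,i].astype(int) for i in range(3)]
    m=kind(H,S,V); k=np.zeros(m.shape,np.uint8); k[y0:y1,x0:x1]=m[y0:y1,x0:x1]
    k=cv2.morphologyEx(k,cv2.MORPH_CLOSE,np.ones((5,5),np.uint8))
    ct=max(cv2.findContours(k,0,1)[0],key=cv2.contourArea)[:,0]; b=cv2.boundingRect(ct)
    r=cv2.minAreaRect((ray(c,ct,z)[:,:2]*1000).astype(np.float32)); print(f,b,np.round(r[0],1),np.round(r[1],1),round(r[2],2)); return r,ct,c
E
python3 - <<'E'
from h import *
r,ct,c=blob('w1',(280,150,360,240),.023,lambda H,S,V:(V<85))
r,ct,c=blob('w1',(220,145,435,255),.032,lambda H,S,V:(V>140)&(S<45))
T=np.array(c['camera_from_world']); print(np.round(T[:3,:3],3))
E
```

```text
w1 (280, 161, 80, 79) [508.3 237.9] [71.7 73.3] 81.97
w1 (226, 156, 199, 91) [512.5 238.1] [ 80.7 169.5] 81.97
[[ 0.99  -0.14   0.   ]
 [-0.133 -0.943  0.306]
 [-0.043 -0.303 -0.952]]
```

Run:
```python
from h import *
for th in (50,60,70): blob('w1',(280,150,356,245),.023,lambda H,S,V:(V<th))
im,c=load('w1')
print(ray(c,[[290,200],[346,200]],.023)*1000, ray(c,[[318,233]],.005)*1000, ray(c,[[318,162]],.026)*1000)
print(im[200,280:300].max(1),im[200,338:358].max(1),im[225:245,318].max(1),im[152:170,318].max(1))
```

```text
w1 (289, 162, 57, 72) [507.  241.2] [65.5 49. ] 84.24
w1 (289, 161, 57, 74) [506.9 240.9] [66.  49.1] 83.94
w1 (280, 161, 67, 77) [501.7 240.1] [68.9 61.1] 83.59
[[482.12549762 242.73455415  23.        ]
 [532.07359738 235.68672133  23.        ]] [[501.96576597 202.86499713   5.        ]] [[511.8855851 273.1128657  26.       ]]
[162 165 164 164 164 163 165 165 165 169 139  30  38  47  45  40  30  55
  60  53] [ 66  67  55  48  44  47  44  66 148 194 191 189 189 191 190 190 188 189
 188 191] [ 46  53  54  57  49  49  32  37  56  66  63  63  73  82  85  79  96 136
 175 202] [ 86  83  80  98 140 178 196 200 163  70  18  25  32  38  39  39  44  48]
```

```bash
python3 - <<'E'
from h import *
plan([.507,.239,.19],82,1)
E
python3 -m crank '[{"gripper":85,"travel":[0.5,-1.6,10],"twist":[0,0,0.002]},{"gripper":85,"travel":[0,0,40],"twist":[0,0,0]},{"gripper":85,"travel":[0,0,40],"twist":[0,0,0]},{"gripper":85,"travel":[0,0,40],"twist":[0,0,0]},{"gripper":85,"travel":[0,0,20],"twist":[0,0,0]},{"gripper":85,"travel":[0,0,0],"twist":[0,0,0]}]'
```

```text
t 1.45 from [0.5053 0.2387 0.1902] [-1.7994e+02  3.0000e-02  8.2210e+01] tot twist [-0.001  0.001  0.004]
[0.5, 1.7, 0.2] [-0.001, 0.001, 0.004]
time: 2.2
ee_pos: [0.5011, 0.2408, 0.039]
tcp_rot: [-179.8, 0.1, 82.3]
wrist_force: [-0.1, -0.4, 0.6]
opening: 0.0851
grasp_force: 0.0
```

```bash
python3 -m crank '[{"gripper":85,"travel":[-1,5,10],"twist":[0,0,0.002]},{"gripper":85,"travel":[0,0,12],"twist":[0,0,0]},{"gripper":85,"travel":[0,0,10],"twist":[0,0,0]},{"gripper":85,"travel":[0,0,0],"twist":[0,0,0]},{"gripper":85,"travel":[0,0,0],"twist":[0,0,0]}]'
python3 - <<'E'
from h import *
plan([.507,.239,.005],82,1)
snap('wrist','w2')
E
```

```text
time: 2.82
ee_pos: [0.5081, 0.2389, 0.0091]
tcp_rot: [180.0, -0.0, 82.1]
wrist_force: [0.5, -0.3, 0.2]
opening: 0.0848
grasp_force: 0.0
t 2.83 from [0.5081 0.2389 0.0091] [ 1.7999e+02 -1.0000e-02  8.2090e+01] tot twist [ 0.    -0.     0.002]
[-0.0, -1.1, 4.1] [0.0, -0.0, 0.002]
```

View pics/w2.png

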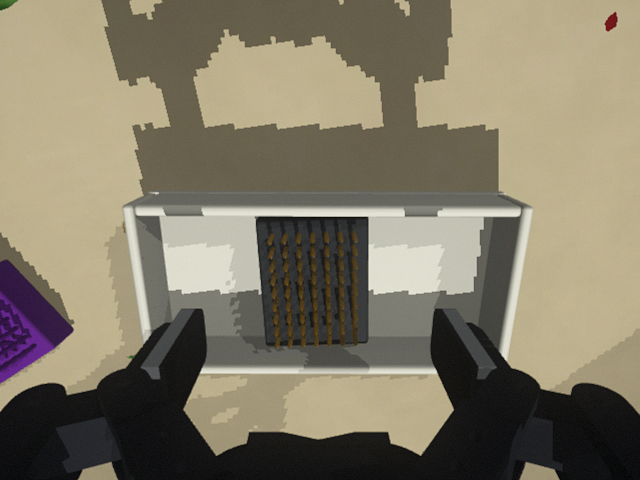

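Run:
```python
from h import *
im,c=load('w2'); T=np.array(c['camera_from_world']); f=240/np.tan(np.radians(c['vfov'])/2)
def pr(p): q=T[:3,:3]@p+T[:3,3]; return np.round([c['cx']+f*q[0]/q[2],c['cy']+f*q[1]/q[2]],1)
a=np.radians(-8)
X=np.array([np.cos(a),np.sin(a),0]);Y=np.array([-np.sin(a),np.cos(a),0])
for s,t in ((-1,1),(1,1),(1,-1),(-1,-1)): print(pr(np.array([.507,.239,.023])+s*.025*X+t*.032*Y))
print(pr(np.array([.508,.239,.009])),[ray(c,[p],.023)[0]*1000 for p in ([259,219],[367,219],[367,342],[265,344])])
```

```text
[257.2 221.3]
[371.4 221.4]
[365.8 347.9]
[263.3 347.9]
[316.6 275.7] [array([487.6767462, 275.0945122,  23.       ]), array([534.42988087, 268.54686851,  23.        ]), array([528.21025232, 207.04864524,  23.        ]), array([479.00248442, 212.83575187,  23.        ])]
```

The pin holder spans about (259,217)–(367,344) between the open fingers, and its projection agrees with the estimate within 2 mm. Grasping now.

```bash
python3 -m crank '[{"gripper":85,"travel":[1,-1,4],"twist":[0,0,0]},{"gripper":30,"travel":[0,0,0],"twist":[0,0,0]},{"gripper":30,"travel":[0,0,0],"twist":[0,0,0]},{"gripper":30,"travel":[0,0,0],"twist":[0,0,0]},{"gripper":30,"travel":[0,0,0],"twist":[0,0,0]},{"gripper":30,"travel":[0,0,0],"twist":[0,0,0]},{"gripper":30,"travel":[0,0,0],"twist":[0,0,0]}]' 50
```

```text
time: 3.75
ee_pos: [0.5071, 0.24, 0.0049]
tcp_rot: [180.0, 0.0, 82.1]
wrist_force: [0.1, 0.7, -0.3]
opening: 0.0299
grasp_force: 0.0
```

Run:
```python
from h import *
snap('wrist','w3'); print(pose()[2]['opening'])
```

```text
0.030205457922743827
```

View pics/w3.png

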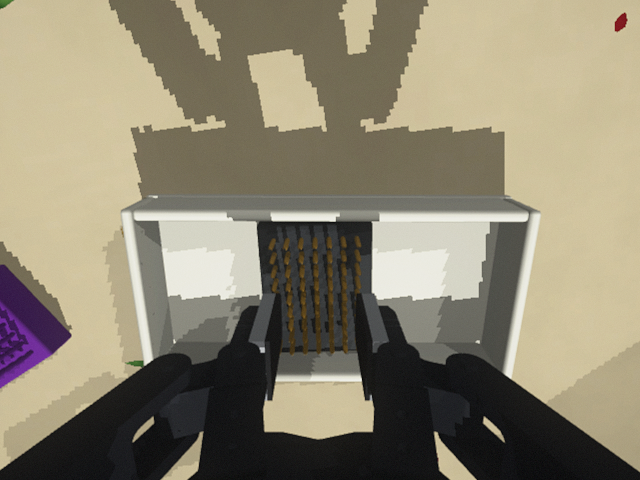

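The fingers closed to about 30 mm with no force. In the picture the tips (about (275,293) and (365,293)) seem to be above the pins rather than beside the block, so I'm checking their real height.

Run:
```python
from h import *
im,c=load('w3'); T=np.array(c['camera_from_world']); f=240/np.tan(np.radians(c['vfov'])/2)
def pr(p): q=T[:3,:3]@p+T[:3,3]; return np.round([c['cx']+f*q[0]/q[2],c['cy']+f*q[1]/q[2]],0)
p0,R,o=pose(); print(p0,o['tcp_rot'], -T[:3,:3].T@T[:3,3])
for z in range(0,-70,-10): print(z,[pr(p0+R.apply([.011,s*.015,z/1000])) for s in (-1,1)],pr(p0+R.apply([0.,.0,z/1000])))
import json; print({k:np.round(v,1) for k,v in o.items() if k!='qd'})
```

```text
[0.50709342 0.23998556 0.00487916] [-1.79997734e+02 -9.13806029e-04  8.20903476e+01] [0.5183331  0.31697363 0.18431785]
0 [array([286., 255.]), array([347., 255.])] [317. 276.]
-10 [array([284., 263.]), array([349., 263.])] [317. 284.]
-20 [array([283., 271.]), array([351., 271.])] [317. 294.]
-30 [array([280., 280.]), array([353., 280.])] [317. 304.]
-40 [array([278., 291.]), array([355., 291.])] [317. 316.]
-50 [array([276., 303.]), array([357., 303.])] [316. 329.]
-60 [array([273., 316.]), array([360., 316.])] [316. 344.]
{'time': np.float64(3.8), 'q': array([ 25.3,   7.1,  -8.6,  74.3,   0. , 123.2]), 'joint_efforts': array([ -0. , -53.9,  46.1,   0. ,  -0. ,  -0. ]), 'ee_pos': array([0.5, 0.2, 0. ]), 'tcp_rot': array([-180. ,   -0. ,   82.1]), 'wrist_force': array([ 0.1, -0. , -0.8]), 'torque': array([-0.,  0.,  0.]), 'grasp_force': np.float64(0.0), 'opening': np.float64(0.0)}
```

Run:
```python
from h import *
im,c=snap('side','side1'); T=np.array(c['camera_from_world']); f=240/np.tan(np.radians(c['vfov'])/2)
def pr(p): q=T[:3,:3]@p+T[:3,3]; return np.array([c['cx']+f*q[0]/q[2],c['cy']+f*q[1]/q[2]])
p0,R,o=pose()
v=cv2.resize(im[110:230,210:370],None,fx=5,fy=5,interpolation=cv2.INTER_CUBIC)[:,:,::-1].copy()
for z in range(0,-70,-20):
    u=(pr(p0+[0,0,-z/1000])-[210,110]+.5)*5; cv2.circle(v,tuple(int(a) for a in u),3,(0,0,255),-1); print(z,u)
cv2.imwrite('pics/s1.png',v)
```

```text
0 [392.31771537 377.53072586]
-20 [390.89666099 350.48398295]
-40 [389.44592863 322.87238293]
-60 [387.96457876 294.67804394]
```

View pics/s1.png

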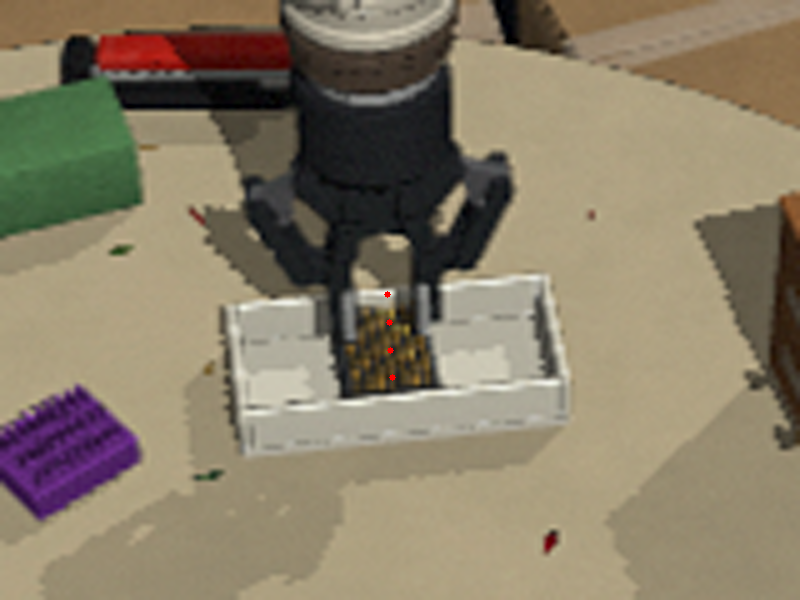

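In the side crop the finger tips are at about (350,340) and (425,325), which is about 35 mm above the reported TCP (lowest red dot, (392,377)). So the tips really are just above the pins. I'll open, go about 32 mm lower in guarded steps, and close again.

```bash
python3 -m crank '[{"gripper":85,"travel":[0,0,0],"twist":[0,0,0]},{"gripper":85,"travel":[0,0,0],"twist":[0,0,0]},{"gripper":85,"travel":[0,0,0],"twist":[0,0,0]},{"gripper":85,"travel":[0,0,0],"twist":[0,0,0]},{"gripper":85,"travel":[0,0,6],"twist":[0,0,0]},{"gripper":85,"travel":[0,0,6],"twist":[0,0,0]},{"gripper":85,"travel":[0,0,6],"twist":[0,0,0]},{"gripper":85,"travel":[0,0,6],"twist":[0,0,0]},{"gripper":85,"travel":[0,0,0],"twist":[0,0,0]}]' 50; python3 -m crank '[{"gripper":85,"travel":[0,0,4],"twist":[0,0,0]},{"gripper":85,"travel":[0,0,0],"twist":[0,0,0]}]'; python3 -m crank '[{"gripper":85,"travel":[0,0,4],"twist":[0,0,0]},{"gripper":85,"travel":[0,0,0],"twist":[0,0,0]}]'
```

```text
time: 4.97
ee_pos: [0.5067, 0.2398, -0.0198]
tcp_rot: [-179.9, 0.0, 82.1]
wrist_force: [-0.4, -0.6, -0.2]
opening: 0.0848
grasp_force: 0.0
time: 5.22
ee_pos: [0.507, 0.2399, -0.0233]
tcp_rot: [-180.0, 0.0, 82.1]
wrist_force: [1.0, -0.1, 0.1]
opening: 0.0853
grasp_force: 0.0
time: 5.48
ee_pos: [0.5069, 0.2399, -0.0274]
tcp_rot: [-180.0, 0.0, 82.1]
wrist_force: [0.0, 0.4, 0.4]
opening: 0.0853
grasp_force: 0.0
```

```bash
python3 -m crank '[{"gripper":40,"travel":[0,0,0],"twist":[0,0,0]},{"gripper":40,"travel":[0,0,0],"twist":[0,0,0]},{"gripper":40,"travel":[0,0,0],"twist":[0,0,0]},{"gripper":40,"travel":[0,0,0],"twist":[0,0,0]},{"gripper":40,"travel":[0,0,0],"twist":[0,0,0]}]' 50
python3 - <<'E'
from h import *
snap('wrist','w4')
E
```

```text
time: 6.1
ee_pos: [0.5073, 0.2401, -0.0266]
tcp_rot: [180.0, -0.0, 82.1]
wrist_force: [-2.2, -0.7, 5.3]
opening: 0.0485
grasp_force: 52.7
```

View pics/w4.png

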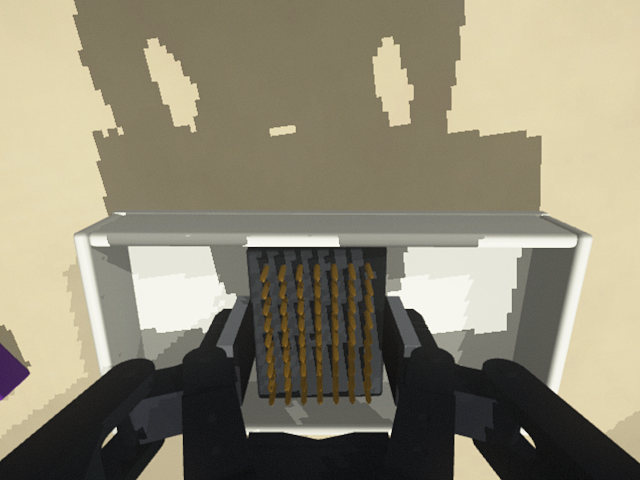

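The block now sits between the pads (cols 248–385), with 48.5 mm opening and 53 N grip. Lifting it.

```bash
python3 -m crank '[{"gripper":40,"travel":[0,0,-8],"twist":[0,0,0]},{"gripper":40,"travel":[0,0,-20],"twist":[0,0,0]},{"gripper":40,"travel":[0,0,-30],"twist":[0,0,0]},{"gripper":40,"travel":[0,0,-32],"twist":[0,0,0]},{"gripper":40,"travel":[0,0,0],"twist":[0,0,0]},{"gripper":40,"travel":[0,0,0],"twist":[0,0,0]}]' 50
python3 - <<'E'
from h import *
plan([.48,.05,.06],114.5,8)
E
```

```text
time: 6.9
ee_pos: [0.5066, 0.2397, 0.0615]
tcp_rot: [-179.9, 0.1, 82.1]
wrist_force: [-0.1, 0.3, -4.4]
opening: 0.0484
grasp_force: 52.5
t 6.9 from [0.5066 0.2397 0.0615] [-1.7992e+02  5.0000e-02  8.2090e+01] tot twist [-0.002  0.001 -0.566]
[-23.9, -0.0, 0.2] [-0.0, 0.0, -0.071]
[-23.9, -1.7, 0.2] [-0.0, 0.0, -0.071]
[-23.7, -3.4, 0.2] [-0.0, 0.0, -0.071]
[-23.4, -5.1, 0.2] [-0.0, 0.0, -0.071]
[-23.0, -6.7, 0.2] [-0.0, 0.0, -0.071]
[-22.5, -8.3, 0.2] [-0.0, 0.0, -0.071]
[-21.8, -9.9, 0.2] [-0.0, 0.0, -0.071]
[-21.1, -11.4, 0.2] [-0.0, 0.0, -0.071]
```

```bash
python3 -m crank '[{"gripper":40,"travel":[-23.9,0,0],"twist":[0,0,-0.071]},{"gripper":40,"travel":[-23.9,-1.7,0],"twist":[0,0,-0.071]},{"gripper":40,"travel":[-23.7,-3.4,0],"twist":[0,0,-0.071]},{"gripper":40,"travel":[-23.4,-5.1,0],"twist":[0,0,-0.071]},{"gripper":40,"travel":[-23,-6.7,0],"twist":[0,0,-0.071]},{"gripper":40,"travel":[-22.5,-8.3,0],"twist":[0,0,-0.071]},{"gripper":40,"travel":[-21.8,-9.9,0],"twist":[0,0,-0.071]},{"gripper":40,"travel":[-21.1,-11.4,0],"twist":[0,0,-0.071]},{"gripper":40,"travel":[0,0,40],"twist":[0,0,0]},{"gripper":40,"travel":[0,0,37],"twist":[0,0,0]},{"gripper":40,"travel":[0,0,0],"twist":[0,0,0]},{"gripper":40,"travel":[0,0,0],"twist":[0,0,0]}]' 50; python3 -m crank '[{"gripper":40,"travel":[0,0,6],"twist":[0,0,0]},{"gripper":40,"travel":[0,0,4],"twist":[0,0,0]},{"gripper":40,"travel":[0,0,3],"twist":[0,0,0]},{"gripper":40,"travel":[0,0,0],"twist":[0,0,0]}]'
```

```text
time: 8.4
ee_pos: [0.4809, 0.0503, -0.0136]
tcp_rot: [-180.0, -0.0, 114.6]
wrist_force: [0.5, 0.7, -3.6]
opening: 0.0488
grasp_force: 53.7
time: 8.9
ee_pos: [0.4807, 0.0502, -0.0273]
tcp_rot: [-180.0, -0.0, 114.6]
wrist_force: [0.4, -0.0, -3.6]
opening: 0.0485
grasp_force: 53.8
```

```bash
python3 -m crank '[{"gripper":40,"travel":[0,0,2],"twist":[0,0,0]},{"gripper":40,"travel":[0,0,0],"twist":[0,0,0]},{"gripper":40,"travel":[0,0,0],"twist":[0,0,0]}]'; python3 -m crank '[{"gripper":40,"travel":[0,0,1.5],"twist":[0,0,0]},{"gripper":40,"travel":[0,0,0],"twist":[0,0,0]},{"gripper":40,"travel":[0,0,0],"twist":[0,0,0]}]'
```

```text
time: 9.28
ee_pos: [0.4808, 0.0502, -0.0291]
tcp_rot: [180.0, 0.0, 114.6]
wrist_force: [-0.3, -0.4, -4.1]
opening: 0.0484
grasp_force: 53.8
time: 9.65
ee_pos: [0.4808, 0.0502, -0.0306]
tcp_rot: [-180.0, -0.0, 114.6]
wrist_force: [-0.0, 0.4, -3.9]
opening: 0.0485
grasp_force: 53.8
```

```bash
python3 -m crank '[{"gripper":40,"travel":[0,0,1],"twist":[0,0,0]},{"gripper":40,"travel":[0,0,0],"twist":[0,0,0]},{"gripper":40,"travel":[0,0,0],"twist":[0,0,0]}]'; python3 -m crank '[{"gripper":40,"travel":[0,0,1],"twist":[0,0,0]},{"gripper":40,"travel":[0,0,0],"twist":[0,0,0]},{"gripper":40,"travel":[0,0,0],"twist":[0,0,0]}]'
```

```text
time: 10.02
ee_pos: [0.4809, 0.0502, -0.0315]
tcp_rot: [180.0, 0.0, 114.6]
wrist_force: [0.1, 0.8, -2.7]
opening: 0.0484
grasp_force: 53.9
time: 10.4
ee_pos: [0.4809, 0.0502, -0.0316]
tcp_rot: [180.0, 0.0, 114.6]
wrist_force: [-4.1, 0.1, 8.1]
opening: 0.0485
grasp_force: 55.0
```

```bash
python3 -m crank '[{"gripper":85,"travel":[0,0,-0.5],"twist":[0,0,0]},{"gripper":85,"travel":[0,0,0],"twist":[0,0,0]},{"gripper":85,"travel":[0,0,0],"twist":[0,0,0]},{"gripper":85,"travel":[0,0,0],"twist":[0,0,0]},{"gripper":85,"travel":[0,0,0],"twist":[0,0,0]},{"gripper":85,"travel":[0,0,-30],"twist":[0,0,0]},{"gripper":85,"travel":[0,0,-50],"twist":[0,0,0]},{"gripper":85,"travel":[0,0,-50],"twist":[0,0,0]},{"gripper":85,"travel":[0,0,-20],"twist":[0,0,0]},{"gripper":85,"travel":[0,0,0],"twist":[0,0,0]}]' 50
python3 - <<'E'
from h import *
im,c=snap('wrist','w5'); 
for th in (60,70): blob('w5',(200,100,440,300),.018,lambda H,S,V:V<th)
plan([.527,-.22,.13],24.5,10)
E
```

```text
time: 11.65
ee_pos: [0.4818, 0.0503, 0.1193]
tcp_rot: [179.8, 0.1, 114.6]
wrist_force: [-0.3, 0.4, -0.7]
opening: 0.085
grasp_force: 0.0
w5 (282, 174, 69, 87) [480.5  52. ] [49.4 65.7] 26.02
w5 (282, 173, 69, 88) [480.5  52.1] [49.4 66.1] 26.02
t 11.7 from [0.481  0.0502 0.1177] [1.7997e+02 1.0000e-02 1.1464e+02] tot twist [ 1.000e-03 -0.000e+00  1.573e+00]
[-26.5, -7.1, -1.2] [0.0, -0.0, 0.157]
[-27.3, -2.8, -1.2] [0.0, -0.0, 0.157]
[-27.4, 1.5, -1.2] [0.0, -0.0, 0.157]
[-26.8, 5.7, -1.2] [0.0, -0.0, 0.157]
[-25.6, 9.9, -1.2] [0.0, -0.0, 0.157]
[-23.7, 13.7, -1.2] [0.0, -0.0, 0.157]
[-21.3, 17.3, -1.2] [0.0, -0.0, 0.157]
[-18.3, 20.4, -1.2] [0.0, -0.0, 0.157]
[-14.9, 23.0, -1.2] [0.0, -0.0, 0.157]
[-11.1, 25.1, -1.2] [0.0, -0.0, 0.157]
```

```bash
python3 -m crank '[{"gripper":85,"travel":[-26.5,-7.1,-1.2],"twist":[0,0,0.157]},{"gripper":85,"travel":[-27.3,-2.8,-1.2],"twist":[0,0,0.157]},{"gripper":85,"travel":[-27.4,1.5,-1.2],"twist":[0,0,0.157]},{"gripper":85,"travel":[-26.8,5.7,-1.2],"twist":[0,0,0.157]},{"gripper":85,"travel":[-25.6,9.9,-1.2],"twist":[0,0,0.157]},{"gripper":85,"travel":[-23.7,13.7,-1.2],"twist":[0,0,0.157]},{"gripper":85,"travel":[-21.3,17.3,-1.2],"twist":[0,0,0.157]},{"gripper":85,"travel":[-18.3,20.4,-1.2],"twist":[0,0,0.157]},{"gripper":85,"travel":[-14.9,23,-1.2],"twist":[0,0,0.157]},{"gripper":85,"travel":[-11.1,25.1,-1.2],"twist":[0,0,0.157]},{"gripper":85,"travel":[0,0,0],"twist":[0,0,0]},{"gripper":85,"travel":[0,0,0],"twist":[0,0,0]}]'
python3 - <<'E'
from h import *
im,c=snap('wrist','w6'); print(pose()[2]['tcp_rot'])
E
```

```text
time: 13.2
ee_pos: [0.5266, -0.2196, 0.1285]
tcp_rot: [-179.9, 0.1, 24.8]
wrist_force: [0.2, 0.3, -0.2]
opening: 0.0849
grasp_force: 0.0
[-1.79930837e+02  4.95443644e-02  2.48035737e+01]
```

View pics/w6.png

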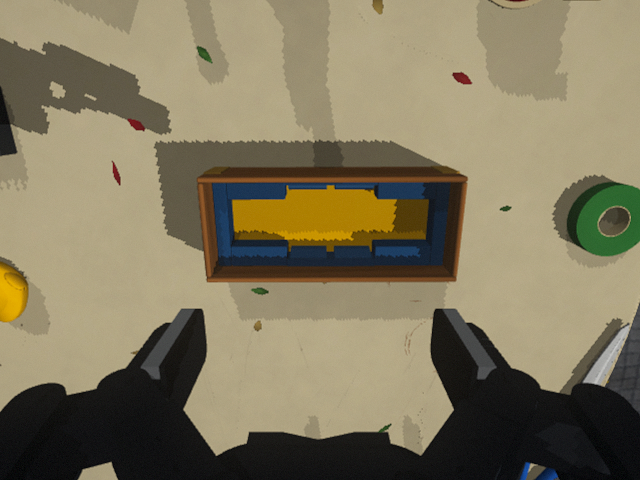

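The case rim spans about (197,178)–(467,281) in the wrist view. The yellow cutout floor spans cols 233–430 and rows 187–253, with the wells at both ends.

Run:
```python
from h import *
im,c=load('w6'); hsv=cv2.cvtColor(im,cv2.COLOR_RGB2HSV); H,S,V=[hsv[...,i].astype(int) for i in range(3)]
R=Ro.from_euler('z',24.8,degrees=True).as_matrix()[:2,:2]  # columns: tool x, case-x-ish ; y left
L=lambda uv,z: ray(c,uv,z)[:,:2]@R*1000   # coords along (24.8deg, 114.8deg)
def prt(n,m,z,rows,cols):
    k=np.zeros(m.shape,bool); k[160:290,190:475]=m[160:290,190:475]
    for r in rows: x=np.where(k[r])[0]; a=L([[x[0]-.5,r],[x[-1]+.5,r]],z); print(n,'row',r,x[0],x[-1],'y',a[:,1].round(1),'mid',a[:,1].mean().round(1),'len',round(a[0,1]-a[1,1],1))
    for q in cols: y=np.where(k[:,q])[0]; a=L([[q,y[0]-.5],[q,y[-1]+.5]],z); print(n,'col',q,y[0],y[-1],'x',a[:,0].round(1),'mid',a[:,0].mean().round(1),'w',round(a[0,0]-a[1,0],1))
prt('yel',(H>15)&(H<32)&(S>150),.010,(205,215,225,232),(245,265,300,330,345,385,400,420))
prt('blue',(H>95)&(H<125)&(S>90),.028,(),(222,228,250,270,380,400,420,438))
prt('brown',(H<20)&(S>90)&(V<160),.05,(200,230,260),(240,280,320,360,400,440))
print('TCP loc',(np.array([526.6,-219.6])@R).round(1))
```

```text
yel row 205 232 454 y [-353.3 -526.7] mid -440.0 len 173.4
yel row 215 233 458 y [-353.5 -530.7] mid -442.1 len 177.2
yel row 225 234 455 y [-353.8 -529.2] mid -441.5 len 175.4
yel row 232 234 456 y [-353.4 -530.6] mid -442.0 len 177.2
yel col 245 172 239 x [421.2 367. ] mid 394.1 w 54.2
yel col 265 200 239 x [399.5 367. ] mid 383.3 w 32.6
yel col 300 170 245 x [422.6 361.9] mid 392.3 w 60.8
yel col 330 169 251 x [423.4 356.7] mid 390.0 w 66.7
yel col 345 173 245 x [420.4 361.8] mid 391.1 w 58.5
yel col 385 174 238 x [419.6 367.7] mid 393.6 w 51.8
yel col 400 200 238 x [399.5 367.7] mid 383.6 w 31.7
yel col 420 173 273 x [420.3 337.4] mid 378.9 w 82.9
blue col 222 183 264 x [415.9 352.7] mid 384.3 w 63.2
blue col 228 183 264 x [415.9 352.7] mid 384.3 w 63.2
blue col 250 183 264 x [415.9 352.7] mid 384.3 w 63.2
blue col 270 183 264 x [415.9 352.7] mid 384.3 w 63.2
blue col 380 183 264 x [415.8 352.6] mid 384.2 w 63.2
blue col 400 183 264 x [415.8 352.6] mid 384.2 w 63.2
blue col 420 183 264 x [415.8 352.6] mid 384.2 w 63.2
blue col 438 183 264 x [415.8 352.6] mid 384.2 w 63.2
brown row 200 198 465 y [-339.8 -519.5] mid -429.6 len 179.7
brown row 230 202 461 y [-340.5 -519.1] mid -429.8 len 178.6
brown row 260 205 458 y [-340.6 -519.5] mid -430.1 len 178.8
brown col 240 167 282 x [430.2 347.6] mid 388.9 w 82.6
brown col 280 167 282 x [430.2 347.6] mid 388.9 w 82.6
brown col 320 167 282 x [430.2 347.6] mid 388.9 w 82.6
brown col 360 166 281 x [430.8 348.3] mid 389.6 w 82.5
brown col 400 167 281 x [430.1 348.3] mid 389.2 w 81.9
brown col 440 166 281 x [430.8 348.3] mid 389.5 w 82.5
TCP loc [ 385.9 -420.2]
```

Run:
```python
from h import *
plan([.4805,.0518,.12],24.8,6)
```

```text
t 13.25 from [ 0.5267 -0.2193  0.129 ] [-1.7993e+02  5.0000e-02  2.4800e+01] tot twist [-0.001  0.001  0.   ]
[12.0, -44.3, 1.5] [-0.0, 0.0, 0.0]
[12.0, -44.3, 1.5] [-0.0, 0.0, 0.0]
[12.0, -44.3, 1.5] [-0.0, 0.0, 0.0]
[12.0, -44.3, 1.5] [-0.0, 0.0, 0.0]
[12.0, -44.3, 1.5] [-0.0, 0.0, 0.0]
[12.0, -44.3, 1.5] [-0.0, 0.0, 0.0]
```

```bash
python3 -m crank '[{"gripper":85,"travel":[12,-44.3,1.5],"twist":[0,0,0]},{"gripper":85,"travel":[12,-44.3,1.5],"twist":[0,0,0]},{"gripper":85,"travel":[12,-44.3,1.5],"twist":[0,0,0]},{"gripper":85,"travel":[12,-44.3,1.5],"twist":[0,0,0]},{"gripper":85,"travel":[12,-44.3,1.5],"twist":[0,0,0]},{"gripper":85,"travel":[12,-44.3,1.5],"twist":[0,0,0]},{"gripper":85,"travel":[0,0,0],"twist":[0,0,0]},{"gripper":85,"travel":[0,0,0],"twist":[0,0,0]},{"gripper":85,"travel":[0,0,0],"twist":[0,0,0]}]'
python3 - <<'E'
from h import *
snap('wrist','w7'); plan([.4805,.0518,-.030],24.8,1)
for th in (50,60,70): blob('w7',(200,100,440,300),.018,lambda H,S,V:V<th)
E
```

```text
time: 14.38
ee_pos: [0.4817, 0.0509, 0.1208]
tcp_rot: [180.0, 0.0, 24.7]
wrist_force: [-0.2, 0.6, -0.1]
opening: 0.0849
grasp_force: 0.0
t 14.43 from [0.4817 0.0508 0.1209] [179.99   0.    24.63] tot twist [ 0.     0.    -0.003]
[-0.7, -1.5, 150.9] [0.0, 0.0, -0.003]
w7 (274, 185, 86, 69) [483.   51.5] [51.8 62.8] 25.99
w7 (274, 185, 86, 69) [482.9  51.6] [52.2 62.9] 26.15
w7 (273, 184, 88, 70) [483.1  51.6] [52.6 63.8] 26.0
```

View pics/w7.png

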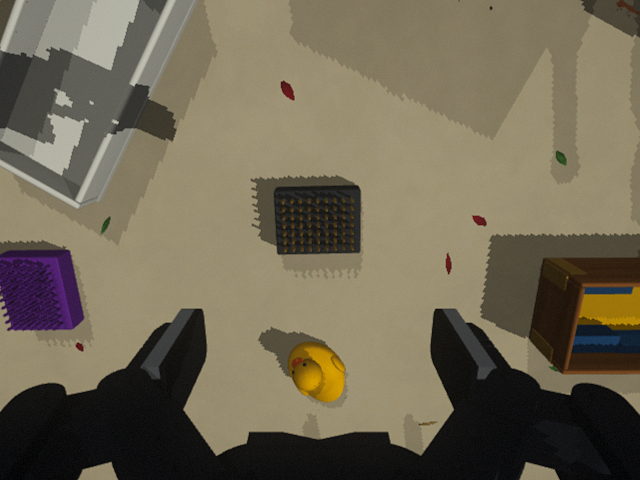

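The pin holder stands level on the table, at (274–360, 185–254), with the case partly in view at the right. The TCP is already centred on it within 1 mm, so I'm going down to take the short ends.

```bash
python3 -m crank '[{"gripper":85,"travel":[0,0,40],"twist":[0,0,-0.008]},{"gripper":85,"travel":[0,0,40],"twist":[0,0,0]},{"gripper":85,"travel":[0,0,40],"twist":[0,0,0]},{"gripper":85,"travel":[0,0,20],"twist":[0,0,0]},{"gripper":85,"travel":[0,0,10.5],"twist":[0,0,0]},{"gripper":85,"travel":[0,0,0],"twist":[0,0,0]},{"gripper":85,"travel":[0,0,0],"twist":[0,0,0]}]' 40 && python3 -m crank '[{"gripper":50,"travel":[0,0,0],"twist":[0,0,0]},{"gripper":50,"travel":[0,0,0],"twist":[0,0,0]},{"gripper":50,"travel":[0,0,0],"twist":[0,0,0]},{"gripper":50,"travel":[0,0,0],"twist":[0,0,0]}]' 70
```

```text
time: 15.3
ee_pos: [0.4824, 0.0514, -0.0286]
tcp_rot: [180.0, -0.1, 25.1]
wrist_force: [0.1, -0.3, 1.2]
opening: 0.085
grasp_force: 0.0
time: 15.8
ee_pos: [0.4823, 0.0516, -0.028]
tcp_rot: [180.0, -0.1, 25.2]
wrist_force: [-4.0, -0.5, 10.2]
opening: 0.0611
grasp_force: 73.3
```

```bash
python3 -m crank '[{"gripper":50,"travel":[0,0,-10],"twist":[0,0,0]},{"gripper":50,"travel":[0,0,-30],"twist":[0,0,0]},{"gripper":50,"travel":[0,0,-40],"twist":[0,0,0]},{"gripper":50,"travel":[0,0,-20],"twist":[0,0,0]},{"gripper":50,"travel":[0,0,0],"twist":[0,0,0]},{"gripper":50,"travel":[0,0,0],"twist":[0,0,0]}]' 70
python3 - <<'E'
from h import *
snap('wrist','w8'); plan([.5305,-.228,.07],24.6,7)
im,c=load('w8'); 
for th in (50,65): blob('w8',(180,150,460,440),.10,lambda H,S,V:V<th)
E
```

```text
time: 16.55
ee_pos: [0.4811, 0.0514, 0.0693]
tcp_rot: [-180.0, 0.1, 25.1]
wrist_force: [-0.3, -0.2, -4.0]
opening: 0.0608
grasp_force: 77.3
t 16.6 from [0.4809 0.0514 0.069 ] [-1.7996e+02  1.1000e-01  2.5140e+01] tot twist [-0.001  0.002  0.009]
[-10.5, 39.2, -0.1] [-0.0, 0.0, 0.001]
[-10.5, 39.2, -0.1] [-0.0, 0.0, 0.001]
[-10.4, 39.2, -0.1] [-0.0, 0.0, 0.001]
[-10.4, 39.2, -0.1] [-0.0, 0.0, 0.001]
[-10.3, 39.2, -0.1] [-0.0, 0.0, 0.001]
[-10.3, 39.2, -0.1] [-0.0, 0.0, 0.001]
[-10.2, 39.2, -0.1] [-0.0, 0.0, 0.001]
w8 (180, 253, 223, 187) [453.6  55.1] [104.1  90.2] 18.96
w8 (180, 253, 280, 187) [460.7  40.6] [ 94.4 133.1] 25.04
```

Run:
```python
from h import *
im,c=load('w8'); p=np.array([480.9,51.4]); a=np.radians(25.1); X=np.array([np.cos(a),np.sin(a)]);Y=np.array([-np.sin(a),np.cos(a)])
g=im.max(2)
for q in (270,290,310,330,350,370):
    col=g[230:300,q]; e=230+np.argmax(col<60); print(q,e,[((ray(c,[[q,e-.5]],z)[0,:2]*1000-p)@X).round(1) for z in (.099,.117)],end=' ')
hsv=cv2.cvtColor(im,cv2.COLOR_RGB2HSV); H,S,V=[hsv[...,i].astype(int) for i in range(3)]
m=((H>8)&(H<28)&(S>110)&(V>50)&(V<200)).astype(np.uint8); m[:250]=0;m[420:]=0;m[:,:240]=0;m[:,400:]=0
uv=np.argwhere(m)[:,::-1]; d=(ray(c,uv,.125)[:,:2]*1000-p); print('\nbrass n',len(uv),np.percentile(uv,[1,99],axis=0),'x',np.percentile(d@X,[2,98]).round(1),'y',np.percentile(d@Y,[2,98]).round(1))
```

```text
270 254 [np.float64(23.7), np.float64(30.3)] 290 254 [np.float64(23.7), np.float64(30.3)] 310 254 [np.float64(23.7), np.float64(30.3)] 330 253 [np.float64(24.1), np.float64(30.7)] 350 253 [np.float64(24.1), np.float64(30.7)] 370 253 [np.float64(24.1), np.float64(30.7)] 
brass n 7820 [[247. 285.]
 [388. 417.]] x [-33.7  21.3] y [-25.3  24.3]
```

```bash
python3 -m crank '[{"gripper":50,"travel":[-10.2,39.2,0],"twist":[0,0,0.002]},{"gripper":50,"travel":[-10.2,39.2,0],"twist":[0,0,0.002]},{"gripper":50,"travel":[-10.2,39.2,0],"twist":[0,0,0.002]},{"gripper":50,"travel":[-10.2,39.2,0],"twist":[0,0,0.002]},{"gripper":50,"travel":[-10.2,39.2,0],"twist":[0,0,0.001]},{"gripper":50,"travel":[-10.2,39.2,0],"twist":[0,0,0]},{"gripper":50,"travel":[-10.2,39.2,0],"twist":[0,0,0]},{"gripper":50,"travel":[0,0,0],"twist":[0,0,0]},{"gripper":50,"travel":[0,0,0],"twist":[0,0,0]},{"gripper":50,"travel":[0,0,0],"twist":[0,0,0]}]' 70
python3 - <<'E'
from h import *
snap('wrist','w9'); plan([.5313,-.2277,.07],24.6,1)
im,c=load('w9'); hsv=cv2.cvtColor(im,cv2.COLOR_RGB2HSV); H,S,V=[hsv[...,i].astype(int) for i in range(3)]
p0,R,o=pose(); X=R.apply([1,0,0])[:2]; Y=np.array([-X[1],X[0]]); p=p0[:2]*1000
g=im.max(2)
for q in (290,320,350):
    y=np.where((H[:,q]>95)&(H[:,q]<125)&(S[:,q]>90))[0]; print(q,'blue rows',y[:1],y[-1:], 'brown', np.where((H[:,q]<20)&(S[:,q]>90)&(V[:,q]<160))[0][:12])
for r in (200,215,230):
    x=np.where((H[r]<20)&(S[r]>90)&(V[r]<160))[0]; x=x[(x>120)&(x<540)]; a=(ray(c,[[x[0]-.5,r],[x[-1]+.5,r]],.05)[:,:2]*1000-p)@Y; print(r,x[0],x[-1],a.round(1),a.mean().round(1))
E
```

```text
time: 17.85
ee_pos: [0.5318, -0.2266, 0.07]
tcp_rot: [-180.0, 0.0, 24.7]
wrist_force: [-0.5, 0.5, -3.8]
opening: 0.0607
grasp_force: 77.6
t 17.9 from [ 0.5319 -0.2266  0.0702] [-1.7998e+02  1.0000e-02  2.4690e+01] tot twist [-0.     0.     0.002]
[-1.0, 0.7, 0.2] [-0.0, 0.0, 0.002]
290 blue rows [205] [209] brown [182 183 184 185 186 187 188 189 190 191 192 193]
320 blue rows [] [] brown [182 183 184 185 186 187 188 189 190 191 192 193]
350 blue rows [205] [209] brown [182 183 184 185 186 187 188 189 190 191 192 193]
200 147 479 [ 88.4 -84.2] 2.1
215 149 485 [ 88.5 -88.3] 0.1
230 151 483 [ 88.5 -88.3] 0.1
```

Run:
```python
from h import *
p0=np.array([531.9,-226.6]); a=np.radians(24.7); X=np.array([np.cos(a),np.sin(a)])
im,c=load('w9')
for q in (290,350): print('base edge',((ray(c,[[q,181.5]],0)[0,:2]*1000-p0)@X).round(1),'blue/rim 204.5 z.05',((ray(c,[[q,204.5]],.05)[0,:2]*1000-p0)@X).round(1))
im,c=load('w6'); p=np.array([526.6,-219.6])
for q in (240,400): print('w6 base edge in same frame',((ray(c,[[q,166.5]],0)[0,:2]*1000-p0)@X).round(1),'rim in 182.5', ((ray(c,[[q,182.5]],.05)[0,:2]*1000-p0)@X).round(1))
```

```text
base edge 35.9 blue/rim 204.5 z.05 32.3
base edge 35.8 blue/rim 204.5 z.05 32.3
w6 base edge in same frame 35.7 rim in 182.5 31.8
w6 base edge in same frame 35.8 rim in 182.5 31.9
```

```bash
python3 -m crank '[{"gripper":50,"travel":[-1,0.4,10],"twist":[0,0,0]},{"gripper":50,"travel":[0,0,20],"twist":[0,0,0]},{"gripper":50,"travel":[0,0,20],"twist":[0,0,0]},{"gripper":50,"travel":[0,0,14],"twist":[0,0,0]},{"gripper":50,"travel":[0,0,0],"twist":[0,0,0]},{"gripper":50,"travel":[0,0,0],"twist":[0,0,0]}]' 80; python3 -m crank '[{"gripper":50,"travel":[0,0,4],"twist":[0,0,0]},{"gripper":50,"travel":[0,0,4],"twist":[0,0,0]},{"gripper":50,"travel":[0,0,3],"twist":[0,0,0]},{"gripper":50,"travel":[0,0,0],"twist":[0,0,0]},{"gripper":50,"travel":[0,0,0],"twist":[0,0,0]}]'
```

```text
time: 18.65
ee_pos: [0.5317, -0.2284, 0.0071]
tcp_rot: [180.0, -0.0, 24.6]
wrist_force: [0.1, -0.5, -4.1]
opening: 0.0606
grasp_force: 88.3
time: 19.27
ee_pos: [0.5314, -0.2283, -0.0045]
tcp_rot: [180.0, -0.0, 24.6]
wrist_force: [1.1, 1.1, -4.5]
opening: 0.06
grasp_force: 88.2
```

```bash
python3 -m crank '[{"gripper":50,"travel":[0,0,2],"twist":[0,0,0]},{"gripper":50,"travel":[0,0,2],"twist":[0,0,0]},{"gripper":50,"travel":[0,0,0],"twist":[0,0,0]}]' && python3 -m crank '[{"gripper":50,"travel":[0,0,2],"twist":[0,0,0]},{"gripper":50,"travel":[0,0,2],"twist":[0,0,0]},{"gripper":50,"travel":[0,0,0],"twist":[0,0,0]}]'; python3 -m crank '[{"gripper":50,"travel":[0,0,1.5],"twist":[0,0,0]},{"gripper":50,"travel":[0,0,1.5],"twist":[0,0,0]},{"gripper":50,"travel":[0,0,0],"twist":[0,0,0]}]'
```

```text
time: 19.65
ee_pos: [0.5318, -0.2285, -0.0078]
tcp_rot: [179.9, -0.1, 24.6]
wrist_force: [1.5, 1.6, 4.6]
opening: 0.0603
grasp_force: 89.4
time: 20.02
ee_pos: [0.5316, -0.2285, -0.0122]
tcp_rot: [180.0, -0.0, 24.6]
wrist_force: [0.3, 0.6, 1.2]
opening: 0.0601
grasp_force: 89.1
time: 20.4
ee_pos: [0.5313, -0.2284, -0.0159]
tcp_rot: [180.0, 0.0, 24.6]
wrist_force: [1.9, -1.8, -1.1]
opening: 0.0606
grasp_force: 88.8
```

```bash
python3 -m crank '[{"gripper":50,"travel":[0,0,1.5],"twist":[0,0,0]},{"gripper":50,"travel":[0,0,0],"twist":[0,0,0]},{"gripper":50,"travel":[0,0,0],"twist":[0,0,0]}]' && python3 -m crank '[{"gripper":50,"travel":[0,0,1.2],"twist":[0,0,0]},{"gripper":50,"travel":[0,0,0],"twist":[0,0,0]},{"gripper":50,"travel":[0,0,0],"twist":[0,0,0]}]'; python3 -m crank '[{"gripper":50,"travel":[0,0,1],"twist":[0,0,0]},{"gripper":50,"travel":[0,0,0],"twist":[0,0,0]},{"gripper":50,"travel":[0,0,0],"twist":[0,0,0]}]'
```

```text
time: 20.78
ee_pos: [0.5313, -0.2283, -0.0173]
tcp_rot: [-180.0, 0.0, 24.6]
wrist_force: [1.6, -0.8, 0.3]
opening: 0.0603
grasp_force: 88.8
time: 21.15
ee_pos: [0.5314, -0.2283, -0.0177]
tcp_rot: [180.0, -0.0, 24.6]
wrist_force: [0.2, 1.0, 5.8]
opening: 0.0603
grasp_force: 89.7
time: 21.52
ee_pos: [0.5314, -0.2283, -0.0177]
tcp_rot: [180.0, -0.0, 24.6]
wrist_force: [-3.6, 1.9, 14.5]
opening: 0.0602
grasp_force: 90.7
```

```bash
python3 -m crank '[{"gripper":50,"travel":[0,0,1],"twist":[0,0,0]},{"gripper":50,"travel":[0,0,0],"twist":[0,0,0]},{"gripper":50,"travel":[0,0,0],"twist":[0,0,0]}]' && python3 -m crank '[{"gripper":70,"travel":[0,0,-1.5],"twist":[0,0,0]},{"gripper":76,"travel":[0,0,0],"twist":[0,0,0]},{"gripper":76,"travel":[0,0,0],"twist":[0,0,0]},{"gripper":76,"travel":[0,0,0],"twist":[0,0,0]}]'
```

```text
time: 21.9
ee_pos: [0.5315, -0.2284, -0.0178]
tcp_rot: [179.9, -0.1, 24.6]
wrist_force: [-6.1, 2.9, 19.8]
opening: 0.0601
grasp_force: 91.8
time: 22.4
ee_pos: [0.5311, -0.2282, -0.0192]
tcp_rot: [-180.0, 0.0, 24.6]
wrist_force: [0.1, -1.2, -0.0]
opening: 0.076
grasp_force: 0.0
```

```bash
python3 -m crank '[{"gripper":76,"travel":[0,0,-10],"twist":[0,0,0]},{"gripper":76,"travel":[0,0,-20],"twist":[0,0,0]},{"gripper":76,"travel":[0,0,-40],"twist":[0,0,0]},{"gripper":76,"travel":[0,0,-40],"twist":[0,0,0]},{"gripper":76,"travel":[0,0,-40],"twist":[0,0,0]},{"gripper":76,"travel":[0,0,0],"twist":[0,0,0]},{"gripper":76,"travel":[0,0,0],"twist":[0,0,0]}]'
python3 - <<'E'
from h import *
im,c=snap('wrist','w10'); snap('side','side2'); snap('top','top2'); p0,R,o=pose(); print(p0,o['wrist_force'],o['tcp_rot'])
g=im.max(2); hsv=cv2.cvtColor(im,cv2.COLOR_RGB2HSV); H,S,V=[hsv[...,i].astype(int) for i in range(3)]
ctr=np.array([530.4,-228.1]); a=np.radians(24.8); X=np.array([np.cos(a),np.sin(a)]);Y=np.array([-np.sin(a),np.cos(a)])
sym=np.full(g.shape,'?'); sym[(H>95)&(H<125)&(S>90)]='b'; sym[(H>15)&(H<32)&(S>150)]='y'; sym[(S<=90)&(V<75)]='d'; sym[(H<15)&(S>90)]='w'
for r in range(180,286,8): print(r,''.join(sym[r,190:475:3]))
for z in (.010,.028):
    T=np.array(c['camera_from_world']); f=240/np.tan(np.radians(c['vfov'])/2)
    for s,t in ((1,1),(1,-1),(-1,-1),(-1,1)):
        w=np.r_[(ctr+s*25*X+t*32*Y)/1000,z]; q=T[:3,:3]@w+T[:3,3]; print(z,s,t,(c['cx']+f*q[0]/q[2]).round(0),(c['cy']+f*q[1]/q[2]).round(0))
E
```

```text
time: 23.28
ee_pos: [0.5312, -0.2283, 0.131]
tcp_rot: [-180.0, 0.0, 24.6]
wrist_force: [-1.4, 0.2, -0.6]
opening: 0.0761
grasp_force: 0.0
[ 0.53075121 -0.22806514  0.12996263] [-0.41115669 -0.61529074  0.3507913 ] [-1.79916023e+02  7.52496136e-02  2.46234300e+01]
180 wwwwwwwwwwwwwwwww?wwwwwwwwwwww?wwwwwwwwwwwwwwwwwwwwwwwwwwwwwwwwwwwwwwwwwwwwwwwwwwwwwwww????????
188 wwwdbbbbbbbbbbbbbbbbbbbbbbbbyddddddddddddddddddddddddddddbbbbbbbbbbbbbbbbbbbbdbbbbw??ww????????
196 www?bbbbbbbbbbbbbbbbbbbbbbbbydddddddddddddddddddddddddddddbbbbbbbbbbbbbbbbbbbbbbbdw?www????????
204 wwwwbbbbbbyyyyyyyyyyyyyyyyyyyddydd?dd?dd?dddddddddddddddd?yyyyyyyyyyyyyyyyybdbbbbdw?ww?????????
212 wwwwbbbbbb?yyyyyyyyyyyyyyyyyyddyddyddydd?ddyddddd?dddddddyyyyyyyyyyyyyyyyyybbbbbb?ww?w?????????
220 wwwwdbbbbbbyyyyyyyyyyyyyyyyyydd?dd?ddyddydd?dd?dd?dddddddyyyyyyyyyyyyyyyyyybbbbbb?w?ww?????????
228 wwww?bbbbbbyyyyyyyyyyyyyyyyyydd?ddydd?ddydd?dd?dd?dddddddyyyyyyyyyyyyyyyyyybbbbbb??www?????????
236 wwwwwbbbbbbyyyyyyyyyyyyyyyyyyddd?dddd?ddyddddddddddddddddyyyyyyyyyyyyyyyyyybbbbbd???w??????????
244 wwwwwbbbbbbbbbbbbbbbbbbbbbbbbyddydddddddddd?dddddddddddddbbbbbbbbbbbbbbbbbbbbbbbw?www??????????
252 ?wwwwwbbbbbbbbbbbbbbbbbbbbbbbddddddddddddddddddddddddddddbbbbbbbbbbbbbbbbbbbbbbbwy??w??????????
260 ?wwww?bbbbbbbbbbbbbbbbbbbbbbbbbbbbbbbbbbbbbbbbbbbbbbbbbbbbbbbbbbbbbbbbbbbbbbbbbb?w?ww??????????
268 ?wwww?w??w?ww?wyw?w?w?wwwywww?wwwww?ww??w?w?wwwwwww?w????wwww?w?wwwww?y?www?ww?wwwww???????????
276 ??wy?wwwwwwwwwwwww?wwwwwwwwwwwwwww?wwwwwwwwwwwwwwwwwwwwwwwwwwwwwwwwwwwwwwwwwwwwww?ww???????????
284 ???????????????????????????????????????????????????????????????????????????????????????????????
0.01 1 1 275.0 186.0
0.01 1 -1 358.0 185.0
0.01 -1 -1 356.0 246.0
0.01 -1 1 277.0 247.0
0.028 1 1 272.0 190.0
0.028 1 -1 360.0 190.0
0.028 -1 -1 358.0 254.0
0.028 -1 1 275.0 254.0
```

Run:
```python
from h import *
im,c=load('w10'); hsv=cv2.cvtColor(im,cv2.COLOR_RGB2HSV); H,S,V=[hsv[...,i].astype(int) for i in range(3)]
blue=(H>95)&(H<125)&(S>90); yel=(H>15)&(H<32)&(S>150)&(V>100)
for r in (190,210,225,240,250):
    d=~(blue[r]|yel[r]); x=[270+int(np.where(~d[270:285])[0].max())+1 if (~d[270:285]).any() else 0, 350+int(np.argmax(~d[350:375]))]; print(r,x)
    
for q in (285,300,320,340,352):
    y=240+int(np.argmax(blue[240:265,q])); t=[y2 for y2 in range(180,200)if blue[y2,q]]; print(q,'bottom',y,'topblue',t[-1:])
ctr=np.array([530.4,-228.1]); a=np.radians(24.8); X=np.array([np.cos(a),np.sin(a)])
for z in (.025,.028,.032,.041): print(z,((ray(c,[[300,253.5],[340,253.5]],z)[:,:2]*1000-ctr)@X).round(1))
for n in ('top','side'):
    i0,_=load(n+'0'); i1,_=load(n+'2'); b={'top':(300,125,380,175),'side':(385,190,430,285)}[n]
    f=lambda i:np.argwhere((cv2.cvtColor(i,cv2.COLOR_RGB2HSV)[...,0]//5>=8)&(cv2.cvtColor(i,cv2.COLOR_RGB2HSV)[...,0]<95)&(cv2.cvtColor(i,cv2.COLOR_RGB2HSV)[...,1]>45))
    for i in (i0,i1): k=f(i); k=k[(k[:,1]>b[0])&(k[:,1]<b[2])&(k[:,0]>b[1])&(k[:,0]<b[3])]; print(n,len(k),k.mean(0).round(1))
```

```text
190 [273, 363]
210 [285, 353]
225 [0, 361]
240 [275, 361]
250 [275, 361]
285 bottom 255 topblue [187]
300 bottom 255 topblue [187]
320 bottom 255 topblue [184]
340 bottom 255 topblue [187]
352 bottom 254 topblue [187]
0.025 [-25.4 -25.6]
0.028 [-24.3 -24.5]
0.032 [-22.9 -23. ]
0.041 [-19.6 -19.7]
top 607 [151.9 340.7]
top 610 [151.7 340.5]
side 974 [242.9 408.8]
side 991 [243.  408.9]
```

```bash
python3 -c "
from workcell import bot
print(bot.job_done())"
```

```text
the job is handed in; nothing more can be done
None
```

The pin holder was set down free on the table, taken again by its short ends, pressed into the foam cutout until it stopped at the bottom, and let go; the vases did not move, and I handed the job in at about 23 s of the 58 s but got no verdict back.

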